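# Close up the cup rack and tighten its wing screw

### The job

First push the sliding fence of the cup rack along until the two sample cups in the rack stand snug together between the fence and the end stop. Then tighten the rack's wing screw: turn it clockwise, seen from above, by pushing its wings round with a fingertip, stroke after stroke, until it will not turn any further. Do not pinch the wings, do not lift the cups, and leave the other things on the desk where they are.

Things in the scene. Friction and masses are not known exactly. Their poses are not given: they have to be found in the camera images.
- rack: The cup rack, fixed to the desk: an aluminium base plate 325x92x6 mm. Origin on the desk, on the rack's long centre line; x runs along the rack towards the end stop, z up. Along x from the origin: upright end stop (top 64 mm above the desk) with its inner face at +136.5 mm; two low grey side rails (top 27 mm above the desk, inner faces at y = +-31 mm) from -22 to +142 mm; clamp bridge with the wing screw at -130 mm (bridge 44 mm along x, 74 mm wide, top 34 mm above the desk).
- screw_axis (a point): Fixed point of the rack on the upright axis of the wing screw, at the top of the steel boss (24 mm diameter) under it, 40 mm above the desk. Axes as the rack's.
- wings (a point): Centre of the black wing screw's head, on its axis and half-way up its two wings; turns and sinks with it. Its x axis runs along the wings, z up. The two opposite upright wings reach 34 mm from the axis, are 8 mm thick, and with a 6 mm bead on top stand from 7.5 mm below to 10 mm above this point; the hub between them has 7.5 mm radius. This point lies 56 mm above the desk when loosest, 2 mm lower per turn.
- wing_screw (a joint): Turn of the wing screw in rad, growing clockwise seen from above; 0 loosest, 7.0 fully tight against a hard stop. Starts between 0 and 1.8. It turns with friction (about 0.04 N m) and stays where it is left.
- wing_push: The two wing faces that a clockwise turn pushes on (for each wing, the face on its anticlockwise side). Origin on the screw axis at the foot of the head.
- wing_back: The two opposite wing faces. Pushing faces and back faces pressed at the same time is a pinch. Origin on the screw axis at the foot of the head.
- fence (a joint): Travel of the sliding fence in m, growing along the rack's x towards the end stop; starts at 0 to 0.018; its travel ends at a stop at 0.040, where both cups are just snug. It slides with about 3 N of friction and stays where it is left. The tightened screw does not alter it.
- fence_back (a point): Centre of the fence's back face (the face towards the wing screw), 44 mm above the desk; axes as the rack's. The fence is a grey upright plate 12 mm thick along x, 58 mm wide, top 64 mm above the desk. A flat slotted strap (30 mm wide, up to 14 mm above the desk) runs from its foot back under the clamp bridge; otherwise the space between fence and screw is free.
- cup_a: Loose lidded clear sample cup in the rack, nearest the end stop: diameter 58, height 65 mm, standing on the base plate (6 mm up). Origin under its centre.
- cup_b: The second such cup in the rack, between cup_a and the fence. Origin under its centre.
- stapler: Loose grey and black desk stapler, 37x133x54; bystander. Origin under its centre.
- stamp: Loose red hand stamp, 41x60x92; bystander. Origin under its centre.
- cards: Loose blue and white card box standing on edge, 22x90x60; bystander. Origin under its centre.
- spare_cup: Loose spare cup standing on the desk outside the rack, diameter 58, height 65; bystander. Origin under its centre.
Things that resemble listed ones, but are neither listed nor needed, are in the scene too. Leave any purple look-alike of the cup_b alone.

How it is judged:
By the outcome, as a careful person would: the job done as asked, in the order asked, and still so for the second after the job is handed in, with the robot touching nothing.
It also fails if it takes over 58 s, if anything falls off the work surface, if the arm or the gripper's body presses on something with over 40 N, if the wrist force passes 120 N, or if a joint passes its speed limit or range.

### The arm

A 7-joint arm with a two-finger parallel gripper is mounted at the origin on a cart in front of the work surface, level with it; the furniture and walls round the work are solid. World frame = base frame: x ahead of the robot, y to its left, z up, the work surface at z = 0. Lengths are in m, angles in rad, forces in N, time in s.
With the tool pointing down it reaches from about 0.425 to 0.875 m from the base axis. Payload 4.7 kg.
Tool frame: the origin (TCP) lies at the very end of the fingers, on their centre line; the grasp point (between the pads) lies 19 mm behind it; z points along the fingers, y is the line along which they close (so a half turn about z gives the same grasp; the last joint's range is limited). The gripper opens to 87 mm and grips with 3 to 60 N. Pads are 19 mm wide; open, the fingers measure 117 mm over their backs; the gripper's body (75 mm by 190 mm) begins 51 mm behind the grasp point.
Start: joints at [-1.17, 0.321, -0.07, 1.45, 0.023, 1.371, -0.057], TCP at [0.245, 0.602, 0.223] pointing down, gripper open.
Joint ranges: [-2.86, 2.86], [-0.3, 2.09], [-1.38, 1.24], [0.06, 2.45], [-1.56, 4.7], [0.09, 2.05], [-2.69, 2.69]. Speed limits (rad/s): [2.57, 2.57, 3.14, 3.14, 3.14, 3.14, 3.14].

### API

Orientations are given as a rotation vector (axis times angle).
In Python, from bench import ctrl, vision gives the robot as it stands.
- The arm moves only by the tool jog_arm, never from a script. Its argument "increments" is a list of rows, each an object of numbers: "tx", "ty", "tz": the shift along the tool's x, y, z in mm; "wx", "wy", "wz": the turn, a rotation vector about the tool's x, y, z in rad; "gripper": the opening, from 0 (shut) to 1 (fully open). In form: [{"tx": .., "ty": .., "tz": .., "wx": .., "wy": .., "wz": .., "gripper": ..}, ...]. A call has exactly 5 rows; each row is the pose to reach, as a shift and turn from the pose commanded when the call began, along the tool's axes at that moment; what a row does not reach only later rows make up. A row lasts 1/12 s, in which the tool goes at most 41.7 mm and 7.16 degrees, less where a joint would pass 70% of its speed; a pose out of reach is approached as far as the arm can. A call with a gripper value outside its range is refused whole. The fingers move at their own pace and stop on an object; "grip_force" is the grip in N (left out, the last holds). Time passes only in rows, so rows that repeat a pose let the fingers close, or fill a call up. It gives the time, the measured TCP pose, the force, the opening and the grip force at its end, in the units of the state.
- ctrl.get_state(): the state, without advancing time (a new reading comes with each control period).
- vision.get_image(name): name is "scene" or "top"; returns a dict with "color" (384x512x3 uint8, blue, green, red), "fx", "fy", "cx", "cy" (pixels), "k1" (the pictures are not rectified: a ray, as slopes to the right and down, at radius r is drawn at 1 + k1 r^2 times it, then the intrinsics apply), "extrinsics" (4x4, takes a point from world to camera coordinates). Camera axes: x right, y down, z forward; pixel columns grow to the right and rows downward; lengths in m; the calibration is good to about 2 mm. A picture is of the moment at which its call begins. There is no depth.
- ctrl.close_job(): hands the job in; it is judged then, once.
Trained networks look in the newest picture that a camera, given by its name, has taken for a name from the list of things; names that differ only in an ending like _2 or _b are one class to them, and where a whole thing is asked for, a point or a joint stands for the part that bears it (a point fixed in the world has none). Each returns a list of dicts, best first, with "conf" (0 to 1); they miss things now and then, are a little off and sometimes report something else, mostly with a low value. They report only what shows in the picture. A call takes as long as a camera call. They do not tell look-alikes from the thing itself.
- vision.spot_in(camera, thing): "bbox" ([left, top, right, bottom] in pixels, round what is visible of it).
The state is a dict: "time": time; "joint_positions": joint angles; "qd": joint speeds; "joint_torque": joint torques, N m; "position": TCP position; "tool_rot": TCP orientation; "ft_force": force on the tool from outside, world axes, zero at the start; "torque": the same for the moment, N m; "grip_width": opening from 0.0 (shut) to 1.0 (fully open); "grip_force": force on a finger pad.
Only numpy, scipy, OpenCV 4.12 (cv2) and the standard library are available. Lean on these libraries where they do the work, as an engineer would, in place of code of your own. Each camera call takes 0.05 s, during which the arm holds its last target. There are 200 camera calls.

## Working session

There is one attempt and no reset: what is moved stays moved. The work goes in short steps, Python scripts to look and compute and a tool call to move; the robot and the scene stay as the last step left them, time stands still between calls to the robot, and variables do not carry over. Pictures are saved under pics/ and viewed, at most 10 in all, crops included, and the job is handed in when it is done.

Besides the shell and the picture viewer there is one more tool, called as name(argument=value, ...) on one line, values as JSON. jog_arm: Moves the arm, as the interface text tells. Its arguments: {"type":"object","properties":{"increments":{"type":"array"},"grip_force":{"type":"number"}},"required":["increments"]}

```bash
mkdir -p pics
cat > h.py <<'E'
from bench import ctrl, vision
import numpy as np, cv2
def img(n,save=None):
    d=vision.get_image(n)
    if save: cv2.imwrite('pics/'+save,d['color'])
    return d
def ray(d,u,v):
    p=np.array([(u-d['cx'])/d['fx'],(v-d['cy'])/d['fy']]);q=p.copy()
    for _ in range(30): q=p/(1+d['k1']*(q@q))
    E=np.array(d['extrinsics']);R,t=E[:3,:3],E[:3,3]
    return -R.T@t, R.T@np.array([q[0],q[1],1])
def at_z(d,u,v,z):
    o,r=ray(d,u,v); return o+r*(z-o[2])/r[2]
def proj(d,P):
    E=np.array(d['extrinsics']);c=E[:3,:3]@np.array(P)+E[:3,3];q=c[:2]/c[2];q=q*(1+d['k1']*(q@q))
    return np.array([q[0]*d['fx']+d['cx'],q[1]*d['fy']+d['cy']])
E
python3 - <<'E'
from h import *
s=ctrl.get_state();print(s)
for c in('top','scene'):
    d=img(c,c+'0.png');print(c,d['fx'],d['cx'],d['k1'],np.round(ray(d,256,192)[0],3),np.round(ray(d,256,192)[1],2))
    for t in('rack','fence','wing_screw','cup_a','spare_cup','stapler','stamp','cards'):
        print(t,[(np.round(b['bbox']).tolist(),round(b['conf'],2)) for b in vision.spot_in(c,t)[:4]])
a=cv2.imread('pics/top0.png')
E
```

```text
{'time': 0.0, 'joint_positions': array([-1.16987068,  0.32179331, -0.07005904,  1.45170692,  0.02262321,
        1.37079295, -0.05691924]), 'qd': array([-0.00113075,  0.00099886,  0.0008433 ,  0.00162796, -0.00058875,
        0.00045083, -0.00069001]), 'joint_torque': array([-5.05037278e-04, -4.91292286e+01, -4.03987644e-01, -3.12525845e+01,
       -6.39721518e-02,  4.38476563e-02,  1.37228412e-04]), 'position': array([0.24506844, 0.60141918, 0.22146458]), 'tool_rot': array([-6.03808811e-01, -3.08277686e+00,  2.98330590e-03]), 'ft_force': array([-0.09370957, -0.1931024 ,  0.18628863]), 'torque': array([ 0.0169133 , -0.00032747,  0.05704166]), 'grip_force': 0.0, 'grip_width': 0.9990381654850702}
top 483.05727614160617 253.78703714393347 -0.18560434796795686 [0.362 0.116 1.522] [ 0.12 -0.01 -0.99]
rack []
fence [([210.0, 196.0, 265.0, 217.0], 0.69)]
wing_screw []
cup_a [([188.0, 195.0, 210.0, 212.0], 0.79), ([205.0, 159.0, 222.0, 182.0], 0.77), ([168.0, 194.0, 189.0, 213.0], 0.51)]
spare_cup [([328.0, 223.0, 344.0, 241.0], 0.53), ([322.0, 156.0, 341.0, 178.0], 0.4)]
stapler [([232.0, 131.0, 274.0, 153.0], 0.67)]
stamp [([318.0, 158.0, 340.0, 180.0], 0.8)]
cards [([196.0, 117.0, 214.0, 149.0], 0.51)]
scene 418.1374590591393 248.3711436273666 -0.13124594676370357 [ 0.115 -0.677  0.611] [ 0.43  0.76 -0.49]
rack [([178.0, 166.0, 250.0, 244.0], 0.88)]
fence [([200.0, 186.0, 240.0, 238.0], 0.96)]
wing_screw []
cup_a [([186.0, 162.0, 207.0, 191.0], 0.8), ([236.0, 177.0, 257.0, 205.0], 0.76), ([192.0, 175.0, 214.0, 204.0], 0.53), ([316.0, 232.0, 348.0, 277.0], 0.32)]
spare_cup [([236.0, 275.0, 268.0, 317.0], 0.96), ([280.0, 186.0, 318.0, 222.0], 0.42)]
stapler [([283.0, 186.0, 318.0, 221.0], 0.88), ([262.0, 167.0, 292.0, 187.0], 0.7)]
stamp [([317.0, 234.0, 344.0, 278.0], 0.9)]
cards [([265.0, 168.0, 295.0, 187.0], 0.65)]
```

View pics/top0.png

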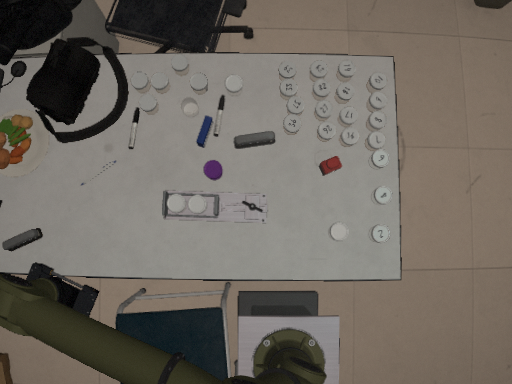

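View pics/scene0.png

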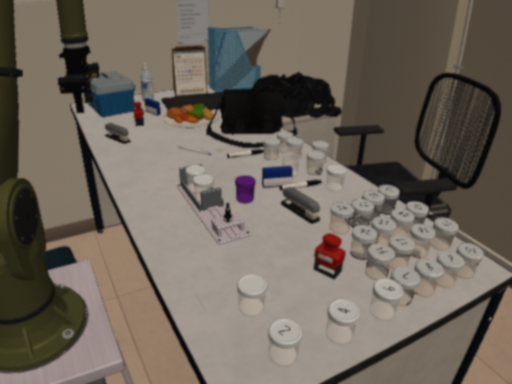

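The top picture shows the rack from (163,190) to (268,223). Its end stop is at the left, the white-lidded cups are at (177,203) and (198,203), the fence is near (215,205), and the wing screw is at (253,206). There are look-alikes: a purple cup at (213,170), a spare cup at (339,231), and many white cups. Next, a close crop.

Run:
```python
from h import *
d=img('top');a=d['color'][180:230,158:274]
e=img('scene');b=e['color'][155:250,170:260]
A=cv2.resize(a,None,fx=6.8,fy=6.8,interpolation=cv2.INTER_CUBIC);B=cv2.resize(b,None,fx=2.6,fy=2.6,interpolation=cv2.INTER_CUBIC)
out=np.zeros((A.shape[0]+B.shape[0],max(A.shape[1],B.shape[1]),3),np.uint8);out[:A.shape[0],:A.shape[1]]=A;out[A.shape[0]:,:B.shape[1]]=B
cv2.imwrite('pics/c1.png',out);print(out.shape)
```

```text
(587, 789, 3)
```

View pics/c1.png

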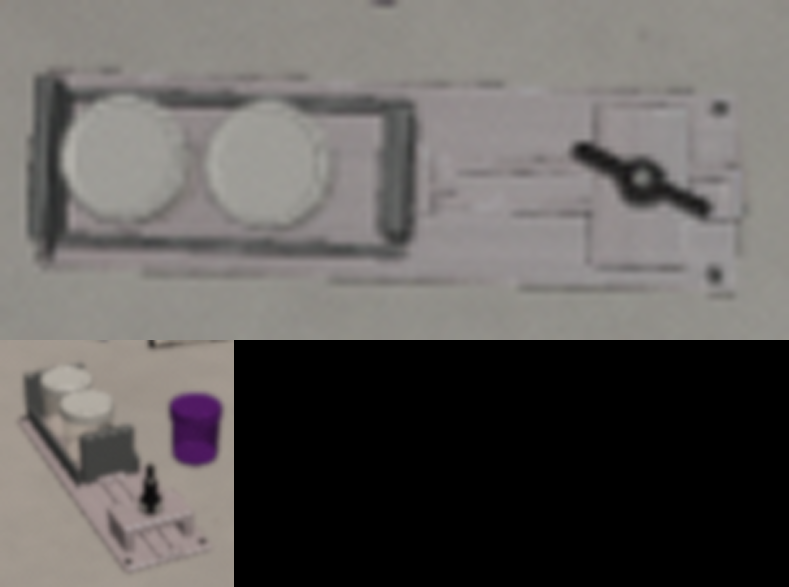

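```bash
cat >> h.py <<'E'
def crop2px(u,v): return 158+(u+.5)/6.8-.5, 180+(v+.5)/6.8-.5
E
python3 - <<'E'
from h import *
d=img('top'); e=img('scene')
P=lambda u,v,z: at_z(d,*crop2px(u,v),z)
pts={'hub':(642,180,.062),'wl':(580,150,.064),'wr':(705,210,.064),'BL':(42,264,.006),'TL':(40,72,.006),'BR':(738,296,.006),'TR':(743,95,.006),'hole1':(719,107,.006),'hole2':(714,274,.006),
'bridgeTL':(596,103,.034),'bridgeTR':(690,106,.034),'bridgeBL':(588,264,.034),'bridgeBR':(686,270,.034),'fenceTR':(414,102,.064),'fenceBR':(408,243,.064),'fenceTL':(386,100,.064),'fenceBL':(380,240,.064),'cupa':(125,158,.071),'cupb':(268,163,.071)}
W={k:P(*v) for k,v in pts.items()}
for k,w in W.items(): print(k,np.round(w,4),np.round(proj(e,w),1))
# fit rack frame
M={'BL':(.1625,.046),'TL':(.1625,-.046),'BR':(-.1625,.046),'TR':(-.1625,-.046)}
# rack x ~ +world y, so rack y ~ -world x
M={'BL':(.15,.046,),'TL':(.15,-.046),'BR':(-.165,.046),'TR':(-.165,-.046),'bridgeTL':(-.108,-.037),'bridgeTR':(-.152,-.037),'bridgeBL':(-.108,.037),'bridgeBR':(-.152,.037),'hub':(-.13,0)}
ks=[k for k in M if k[:2] not in('BL','TL','BR','TR')]
x=(W['BL']+W['TL']-W['BR']-W['TR'])[:2];th=np.arctan2(x[1],x[0]);print('th plate',th)
x=(W['TL']-W['TR']+W['BL']-W['BR'])[:2];print('len',np.linalg.norm(x)/2)
ux=np.array([np.cos(th),np.sin(th)]);uy=np.array([-ux[1],ux[0]])
h=np.mean([W[k][:2] for k in W if k.startswith('bridge')],0);print('bridge centre',h,'hub',W['hub'])
for k,w in W.items(): q=w[:2]-h;print(k,np.round([q@ux-.130,q@uy],4))
wv=(W['wl']-W['wr'])[:2];print('wing dir angle rel rack',np.arctan2(wv@uy,wv@ux),np.linalg.norm(wv))
for t in('fence_back','wings'):
  for c in('top','scene'): print(t,c,[(np.round(b['bbox'],1).tolist(),round(b['conf'],2)) for b in vision.spot_in(c,t)[:2]])
E
```

```text
hub [0.4886 0.1176 0.062 ] [226.7 210. ]
wl [0.5016 0.1454 0.064 ] [226.6 202.9]
wr [0.4752 0.0894 0.064 ] [226.7 216.2]
BL [0.4514 0.3961 0.006 ] [176.  184.9]
TL [0.5413 0.3997 0.006 ] [203.  178.2]
BR [0.4401 0.0729 0.006 ] [216.8 243.2]
TR [0.5335 0.0711 0.006 ] [251.1 233.6]
hole1 [0.5278 0.0822 0.006 ] [247.  231.9]
hole2 [0.4502 0.084  0.006 ] [218.6 239.7]
bridgeTL [0.526  0.1389 0.034 ] [236.3 211.9]
bridgeTR [0.525  0.0961 0.034 ] [243.7 220.1]
bridgeBL [0.4526 0.1418 0.034 ] [209.7 218.3]
bridgeBR [0.4502 0.0973 0.034 ] [216.2 227.5]
fenceTR [0.5224 0.2198 0.064 ] [221.6 188.4]
fenceBR [0.4593 0.2214 0.064 ] [199.6 193.3]
fenceTL [0.5232 0.2324 0.064 ] [220.  186.3]
fenceBL [0.4605 0.2339 0.064 ] [198.3 191.1]
cupa [0.4953 0.348  0.071 ] [194.5 169. ]
cupb [0.4938 0.2839 0.071 ] [202.5 178.4]
th plate 1.541486886588048
len 0.32604607623740683
bridge centre [0.48847071 0.118521  ] hub [0.48857459 0.11759875 0.062     ]
hub [-1.309e-01 -1.000e-04]
wl [-0.1028 -0.0123]
wr [-0.1595  0.0124]
BL [0.1464 0.0452]
TL [ 0.1526 -0.0445]
BR [-0.177  0.047]
TR [-0.1761 -0.0464]
hole1 [-0.1651 -0.0403]
hole2 [-0.1656  0.0373]
bridgeTL [-0.1085 -0.037 ]
bridgeTR [-0.1514 -0.0372]
bridgeBL [-0.1078  0.0366]
bridgeBR [-0.1523  0.0376]
fenceTR [-0.0278 -0.031 ]
fenceBR [-0.028   0.0322]
fenceTL [-0.0152 -0.0314]
fenceBL [-0.0154  0.0313]
cupa [ 0.0996 -0.0001]
cupb [ 0.0355 -0.0004]
wing dir angle rel rack -0.4106788824454763 0.06180363081151925
fence_back top [([213.2, 198.0, 269.4, 216.0], 0.65)]
fence_back scene [([200.2, 190.5, 238.7, 238.3], 0.82), ([234.5, 278.1, 263.5, 315.8], 0.59)]
wings top []
wings scene [([226.7, 204.5, 229.6, 218.8], 0.54)]
```

jog_arm(increments=[{"tx": -32,"ty": -24,"tz": 0,"gripper": 0},{"tx": -64,"ty": -48,"gripper": 0},{"tx": -96,"ty": -72,"wz": -0.12,"gripper": 0},{"tx": -128,"ty": -98,"wz": -0.24,"gripper": 0},{"tx": -160,"ty": -122,"wz": -0.358,"gripper": 0}], grip_force=10)

```text
validation failed for argument at $.in...
```

```bash
cat >> h.py <<'E'
from scipy.spatial.transform import Rotation as Rn
TH=1.5415; UX=np.array([np.cos(TH),np.sin(TH),0]); UY=np.array([-UX[1],UX[0],0]); O=np.array([.4923,.2480,0])
def rk(x,y,z): return O+x*UX+y*UY+np.array([0,0,z])
def st():
    s=ctrl.get_state();p=s['position'];R=Rn.from_rotvec(s['tool_rot']).as_matrix();q=p-O
    f=s['ft_force'];print('t',round(s['time'],2),'rack mm',np.round(1e3*np.array([q@UX,q@UY,p[2]]),1),'F rack',np.round([f@UX,f@UY,f[2]],1),'tool y vs rack x',np.round(R.T@UX,3),'grip',round(s['grip_width'],2)); return s,p,R
def go(x,y,z):
    s,p,R=st(); print('delta tool mm',np.round(1e3*R.T@(rk(x,y,z)-p),1))
E
python3 -c "
from h import *
go(-.065,0,.16)"
```

```text
t 1.3 rack mm [346.6 257.4 222.6] F rack [0.1 0.  0.7] tool y vs rack x [0.35  0.937 0.   ] grip 1.0
delta tool mm [-385.1 -295.5   62.6]
```

jog_arm(increments=[{"tx": -32,"ty": -24,"tz": 0,"wx": 0,"wy": 0,"wz": 0,"gripper": 0},{"tx": -64,"ty": -48,"tz": 0,"wx": 0,"wy": 0,"wz": 0,"gripper": 0},{"tx": -96,"ty": -72,"tz": 0,"wx": 0,"wy": 0,"wz": -0.12,"gripper": 0},{"tx": -128,"ty": -98,"tz": 0,"wx": 0,"wy": 0,"wz": -0.24,"gripper": 0},{"tx": -160,"ty": -122,"tz": 0,"wx": 0,"wy": 0,"wz": -0.358,"gripper": 0}], grip_force=10)

```text
time: 1.72
position: [0.3478, 0.4273, 0.2227]
tool_rot: [0.039, 3.141, 0.0]
ft_force: [0.8, -0.2, 0.1]
grip_width: 0.707
grip_force: 0.0
```

```bash
python3 -c "
from h import *
go(-.065,0,.16)"
```

```text
t 1.72 rack mm [175.  149.7 222.7] F rack [-0.1 -0.8  0.1] tool y vs rack x [-0.005  1.     0.   ] grip 0.71
delta tool mm [-148.6 -240.7   62.7]
```

jog_arm(increments=[{"tx": -22,"ty": -34,"tz": 6,"wx": 0,"wy": 0,"wz": 0,"gripper": 0},{"tx": -42,"ty": -68,"tz": 12,"wx": 0,"wy": 0,"wz": 0,"gripper": 0},{"tx": -63,"ty": -102,"tz": 18,"wx": 0,"wy": 0,"wz": 0,"gripper": 0},{"tx": -84,"ty": -136,"tz": 24,"wx": 0,"wy": 0,"wz": 0,"gripper": 0},{"tx": -105,"ty": -170,"tz": 30,"wx": 0,"wy": 0,"wz": 0,"gripper": 0}])

```text
time: 2.13
position: [0.4475, 0.2543, 0.1927]
tool_rot: [0.048, 3.14, 0.001]
ft_force: [0.5, 0.1, -0.5]
grip_width: 0.324
grip_force: 0.0
```

jog_arm(increments=[{"tx": -15,"ty": -25,"tz": 12,"wx": 0,"wy": 0,"wz": 0,"gripper": 0},{"tx": -30,"ty": -50,"tz": 24,"wx": 0,"wy": 0,"wz": 0,"gripper": 0},{"tx": -43,"ty": -70,"tz": 32,"wx": 0,"wy": 0,"wz": 0,"gripper": 0},{"tx": -43,"ty": -70,"tz": 50,"wx": 0,"wy": 0,"wz": 0,"gripper": 0},{"tx": -43,"ty": -70,"tz": 60,"wx": 0,"wy": 0,"wz": 0,"gripper": 0}])

```text
time: 2.55
position: [0.4879, 0.1828, 0.1314]
tool_rot: [-0.054, -3.14, 0.001]
ft_force: [-0.9, 0.3, -0.1]
grip_width: 0.019
grip_force: 0.0
```

Run:
```python
from h import *
d=img('top');e=img('scene')
A=cv2.resize(d['color'][165:265,150:284],None,fx=5.8,fy=5.8,interpolation=cv2.INTER_CUBIC)
cv2.imwrite('pics/t2.png',A);go(-.065,0,.036)
```

```text
t 2.65 rack mm [-63.4   4.6 130.7] F rack [ 0.3 -0.1  0.6] tool y vs rack x [ 0.001  1.    -0.001] grip 0.0
delta tool mm [-4.9 -1.5 94.7]
```

View pics/t2.png

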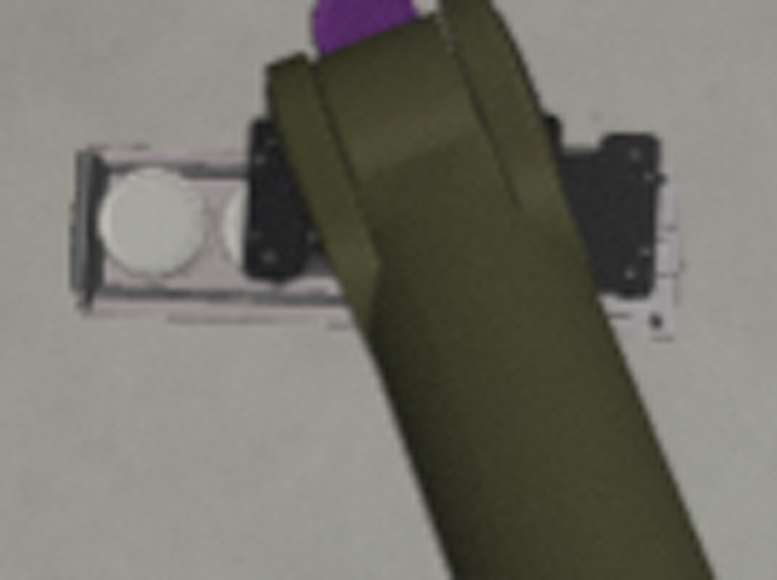

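The view from above shows the gripper body over the rack, spanning x=250..655 in the crop and centred between the fence and the screw. Lowering.

jog_arm(increments=[{"tx": -5,"ty": -1,"tz": 30,"wx": 0,"wy": 0,"wz": 0,"gripper": 0},{"tx": -5,"ty": -1,"tz": 60,"wx": 0,"wy": 0,"wz": 0,"gripper": 0},{"tx": -5,"ty": -1,"tz": 85,"wx": 0,"wy": 0,"wz": 0,"gripper": 0},{"tx": -5,"ty": -1,"tz": 94,"wx": 0,"wy": 0,"wz": 0,"gripper": 0},{"tx": -5,"ty": -1,"tz": 94,"wx": 0,"wy": 0,"wz": 0,"gripper": 0}])

```text
time: 3.07
position: [0.4906, 0.1842, 0.037]
tool_rot: [-0.045, -3.138, 0.003]
ft_force: [-0.2, 0.0, 0.4]
grip_width: 0.006
grip_force: 0.0
```

jog_arm(increments=[{"tx": 0,"ty": 5,"tz": 0,"wx": 0,"wy": 0,"wz": 0,"gripper": 0},{"tx": 0,"ty": 10,"tz": 0,"wx": 0,"wy": 0,"wz": 0,"gripper": 0},{"tx": 0,"ty": 15,"tz": 0,"wx": 0,"wy": 0,"wz": 0,"gripper": 0},{"tx": 0,"ty": 20,"tz": 0,"wx": 0,"wy": 0,"wz": 0,"gripper": 0},{"tx": 0,"ty": 25,"tz": 0,"wx": 0,"wy": 0,"wz": 0,"gripper": 0}])

```text
time: 3.48
position: [0.494, 0.2099, 0.0397]
tool_rot: [0.047, 3.14, 0.002]
ft_force: [0.9, -0.5, -0.3]
grip_width: 0.006
grip_force: 0.0
```

```bash
python3 -c "
from h import *
go(-.0065,0,.036)"
```

```text
t 3.48 rack mm [-38.   -2.8  39.7] F rack [-0.5 -0.9 -0.3] tool y vs rack x [0.001 1.    0.001] grip 0.01
delta tool mm [ 2.8 31.5  3.7]
```

jog_arm(increments=[{"tx": 1,"ty": 4,"tz": 1,"wx": 0,"wy": 0,"wz": 0,"gripper": 0},{"tx": 1,"ty": 8,"tz": 1,"wx": 0,"wy": 0,"wz": 0,"gripper": 0},{"tx": 1,"ty": 12,"tz": 1,"wx": 0,"wy": 0,"wz": 0,"gripper": 0},{"tx": 1,"ty": 16,"tz": 1,"wx": 0,"wy": 0,"wz": 0,"gripper": 0},{"tx": 1,"ty": 20,"tz": 1,"wx": 0,"wy": 0,"wz": 0,"gripper": 0}])

```text
time: 3.9
position: [0.4936, 0.2285, 0.0379]
tool_rot: [0.05, 3.14, -0.0]
ft_force: [1.0, -4.0, 5.0]
grip_width: 0.004
grip_force: 2.1
```

```bash
python3 -c "
from h import *
go(-.0065,0,.036)"
```

```text
t 3.9 rack mm [-19.4  -1.8  37.9] F rack [-3.9 -1.2  5. ] tool y vs rack x [ 0.002  1.    -0.   ] grip 0.0
delta tool mm [ 1.9 12.9  1.9]
```

jog_arm(increments=[{"tx": 0,"ty": 2,"tz": 0,"wx": 0,"wy": 0,"wz": 0,"gripper": 0},{"tx": 0,"ty": 4,"tz": 0,"wx": 0,"wy": 0,"wz": 0,"gripper": 0},{"tx": 0,"ty": 6,"tz": 0,"wx": 0,"wy": 0,"wz": 0,"gripper": 0},{"tx": 0,"ty": 8,"tz": 0,"wx": 0,"wy": 0,"wz": 0,"gripper": 0},{"tx": 0,"ty": 10,"tz": 0,"wx": 0,"wy": 0,"wz": 0,"gripper": 0}])

```text
time: 4.32
position: [0.4936, 0.2384, 0.0376]
tool_rot: [0.049, 3.141, -0.0]
ft_force: [2.1, -3.4, 3.2]
grip_width: 0.006
grip_force: 2.4
```

Run:
```python
from h import *
go(-.0065,0,.036)
d=img('scene')
A=cv2.resize(d['color'][130:250,150:270],None,fx=5,fy=5,interpolation=cv2.INTER_CUBIC)
cv2.imwrite('pics/s3.png',A)
```

```text
t 4.32 rack mm [-9.6 -1.5 37.6] F rack [-3.4 -2.2  3.2] tool y vs rack x [ 0.002  1.    -0.   ] grip 0.01
delta tool mm [1.6 3.1 1.6]
```

View pics/s3.png

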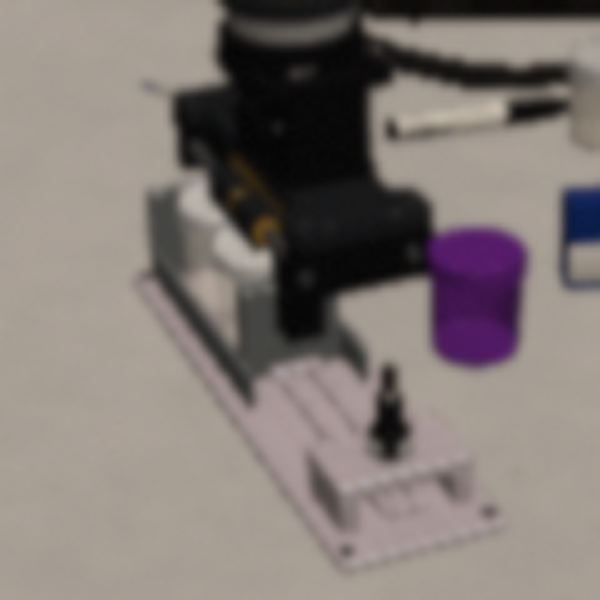

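The scene crop shows the closed fingers at (300,310) pushing the fence at (255,330), with the cups still upright. Continuing until the stop.

jog_arm(increments=[{"tx": 0,"ty": 1.5,"tz": 0,"wx": 0,"wy": 0,"wz": 0,"gripper": 0},{"tx": 0,"ty": 3,"tz": 0,"wx": 0,"wy": 0,"wz": 0,"gripper": 0},{"tx": 0,"ty": 4,"tz": 0,"wx": 0,"wy": 0,"wz": 0,"gripper": 0},{"tx": 0,"ty": 5,"tz": 0,"wx": 0,"wy": 0,"wz": 0,"gripper": 0},{"tx": 0,"ty": 5,"tz": 0,"wx": 0,"wy": 0,"wz": 0,"gripper": 0}])

```text
time: 4.78
position: [0.4936, 0.2439, 0.0376]
tool_rot: [0.048, 3.141, 0.0]
ft_force: [1.9, -2.2, 2.2]
grip_width: 0.003
grip_force: 1.8
```

jog_arm(increments=[{"tx": 0,"ty": 1,"tz": 0,"wx": 0,"wy": 0,"wz": 0,"gripper": 0},{"tx": 0,"ty": 2,"tz": 0,"wx": 0,"wy": 0,"wz": 0,"gripper": 0},{"tx": 0,"ty": 2.5,"tz": 0,"wx": 0,"wy": 0,"wz": 0,"gripper": 0},{"tx": 0,"ty": 3,"tz": 0,"wx": 0,"wy": 0,"wz": 0,"gripper": 0},{"tx": 0,"ty": 3,"tz": 0,"wx": 0,"wy": 0,"wz": 0,"gripper": 0}])

```text
time: 5.2
position: [0.4935, 0.2441, 0.0375]
tool_rot: [-0.05, -3.14, 0.005]
ft_force: [1.6, -8.6, 5.3]
grip_width: 0.006
grip_force: 4.9
```

```bash
python3 -c "
from h import *
go(-.0065,0,.036)"
```

```text
t 5.2 rack mm [-3.9 -1.3 37.5] F rack [-8.5 -1.8  5.3] tool y vs rack x [ 0.003  1.    -0.003] grip 0.01
delta tool mm [ 1.3 -2.6  1.5]
```

jog_arm(increments=[{"tx": 0,"ty": 2,"tz": 0,"wx": 0,"wy": 0,"wz": 0,"gripper": 0},{"tx": 0,"ty": 4,"tz": 0,"wx": 0,"wy": 0,"wz": 0,"gripper": 0},{"tx": 0,"ty": 5,"tz": 0,"wx": 0,"wy": 0,"wz": 0,"gripper": 0},{"tx": 0,"ty": 6,"tz": 0,"wx": 0,"wy": 0,"wz": 0,"gripper": 0},{"tx": 0,"ty": 6,"tz": 0,"wx": 0,"wy": 0,"wz": 0,"gripper": 0}])

```text
time: 5.62
position: [0.4935, 0.2442, 0.0374]
tool_rot: [-0.055, -3.137, 0.017]
ft_force: [-2.1, -19.9, 13.7]
grip_width: 0.008
grip_force: 11.3
```

```bash
python3 -c "
from h import *
go(-.0065,0,.036)"
```

```text
t 5.62 rack mm [-3.7 -1.3 37.4] F rack [-19.9   1.5  13.7] tool y vs rack x [ 0.006  1.    -0.011] grip 0.01
delta tool mm [ 1.3 -2.8  1.5]
```

jog_arm(increments=[{"tx": 0,"ty": -10,"tz": 0,"wx": 0,"wy": 0,"wz": 0,"gripper": 0},{"tx": 0,"ty": -30,"tz": 0,"wx": 0,"wy": 0,"wz": 0,"gripper": 0},{"tx": 3,"ty": -45,"tz": -25,"wx": 0,"wy": 0,"wz": 0,"gripper": 0},{"tx": 12,"ty": -60,"tz": -55,"wx": 0,"wy": 0,"wz": 0,"gripper": 0},{"tx": 20,"ty": -90,"tz": -62,"wx": 0,"wy": 0,"wz": 0,"gripper": 0}])

```text
time: 6.03
position: [0.4713, 0.1681, 0.1026]
tool_rot: [0.04, 3.138, 0.009]
ft_force: [1.5, -0.1, -0.2]
grip_width: 0.006
grip_force: 0.0
```

Run:
```python
from h import *
go(-.111,.0235,.048)
d=img('scene');A=cv2.resize(d['color'][140:250,160:270],None,fx=5,fy=5,interpolation=cv2.INTER_CUBIC)
cv2.imwrite('pics/s4.png',A)
```

```text
t 6.03 rack mm [-80.5  18.7 102.6] F rack [-0.1 -1.5 -0.2] tool y vs rack x [-0.004  1.     0.006] grip 0.01
delta tool mm [  5.1 -30.8  54.4]
```

View pics/s4.png

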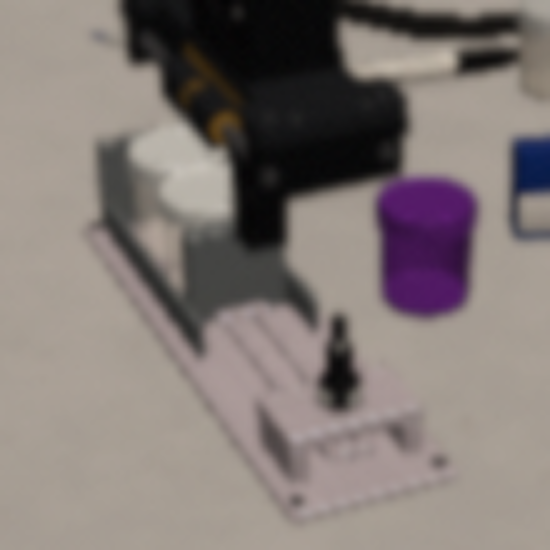

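The fence now sits tight against the cups at (205,240) in the crop, and the screw is untouched at (340,380). Moving to the pushing side of the near wing.

jog_arm(increments=[{"tx": 5,"ty": -20,"tz": 0,"wx": 0,"wy": 0,"wz": 0,"gripper": 0},{"tx": 5,"ty": -29,"tz": 15,"wx": 0,"wy": 0,"wz": 0,"gripper": 0},{"tx": 5,"ty": -29,"tz": 40,"wx": 0,"wy": 0,"wz": 0,"gripper": 0},{"tx": 5,"ty": -29,"tz": 54,"wx": 0,"wy": 0,"wz": 0,"gripper": 0},{"tx": 5,"ty": -29,"tz": 54,"wx": 0,"wy": 0,"wz": 0,"gripper": 0}])

```text
time: 6.5
position: [0.461, 0.1348, 0.0419]
tool_rot: [-0.047, -3.134, 0.002]
ft_force: [-0.2, -0.2, -0.3]
grip_width: 0.011
grip_force: 0.0
```

```bash
cat >> h.py <<'E'
def arc(a1,n=5,R=.030,z=.048):
    s,p,M=st(); q=p-O; c=np.array([q@UX+.130,q@UY]); a0=np.arctan2(c[1],c[0])
    print('now angle',round(a0,3),'rad mm',round(1e3*np.hypot(*c),1))
    for a in np.linspace(a1[0],a1[1],n): print(round(a,2),np.round(1e3*M.T@(rk(-.130+R*np.cos(a),R*np.sin(a),z)-p),1))
E
python3 -c "
from h import *
arc((.65,-.55))"
```

```text
t 6.5 rack mm [-114.1   28.    41.9] F rack [-0.2  0.2 -0.3] tool y vs rack x [ 0.001  1.    -0.001] grip 0.01
now angle 1.053 rad mm 32.2
0.65 [-9.8  7.9 -6.2]
0.35 [-17.7  12.2  -6.3]
0.05 [-26.4  14.   -6.3]
-0.25 [-35.4  13.1  -6.4]
-0.55 [-43.6   9.7  -6.5]
```

jog_arm(increments=[{"tx": 0,"ty": 0,"tz": 0,"wx": 0,"wy": 0,"wz": 0,"gripper": 0},{"tx": 0,"ty": 0,"tz": 0,"wx": 0,"wy": 0,"wz": 0,"gripper": 0},{"tx": 0,"ty": 0,"tz": 0,"wx": 0,"wy": 0,"wz": 0,"gripper": 0},{"tx": 0,"ty": 0,"tz": 0,"wx": 0,"wy": 0,"wz": 0,"gripper": 0},{"tx": 0,"ty": 0,"tz": 0,"wx": 0,"wy": 0,"wz": 0,"gripper": 0}])

```text
time: 6.92
position: [0.4656, 0.1349, 0.0463]
tool_rot: [0.048, 3.14, 0.001]
ft_force: [-0.2, -0.6, -0.5]
grip_width: 0.007
grip_force: 0.0
```

```bash
python3 -c "
from h import *
arc((.65,-.55))"
```

```text
t 6.92 rack mm [-113.8   23.4   46.3] F rack [-0.6  0.2 -0.5] tool y vs rack x [0.001 1.    0.001] grip 0.01
now angle 0.965 rad mm 28.5
0.65 [-5.2  7.7 -1.7]
0.35 [-13.1  12.   -1.6]
0.05 [-21.9  13.8  -1.6]
-0.25 [-30.8  12.9  -1.6]
-0.55 [-39.1   9.4  -1.6]
```

jog_arm(increments=[{"tx": -5,"ty": 8,"tz": -1,"wx": 0,"wy": 0,"wz": 0,"gripper": 0},{"tx": -13,"ty": 12,"tz": -1.5,"wx": 0,"wy": 0,"wz": 0,"gripper": 0},{"tx": -22,"ty": 14,"tz": -1.5,"wx": 0,"wy": 0,"wz": 0,"gripper": 0},{"tx": -31,"ty": 13,"tz": -1.5,"wx": 0,"wy": 0,"wz": 0,"gripper": 0},{"tx": -39,"ty": 9.5,"tz": -1.5,"wx": 0,"wy": 0,"wz": 0,"gripper": 0}])

```text
time: 7.33
position: [0.5049, 0.1435, 0.0468]
tool_rot: [-0.046, -3.14, -0.0]
ft_force: [-2.4, 1.3, -0.8]
grip_width: 0.008
grip_force: 0.8
```

Run:
```python
from h import *
arc((-.85,-2.05))
d=img('scene');A=cv2.resize(d['color'][150:250,170:270],None,fx=5,fy=5,interpolation=cv2.INTER_CUBIC)
cv2.imwrite('pics/s5.png',A)
```

```text
t 7.33 rack mm [-104.1  -15.7   46.8] F rack [ 1.3  2.4 -0.8] tool y vs rack x [0. 1. 0.] grip 0.01
now angle -0.544 rad mm 30.3
-0.85 [-6.8 -6.1 -1.2]
-1.15 [-11.7 -13.7  -1.2]
-1.45 [-14.1 -22.3  -1.2]
-1.75 [-13.8 -31.3  -1.2]
-2.05 [-10.9 -39.8  -1.2]
```

View pics/s5.png

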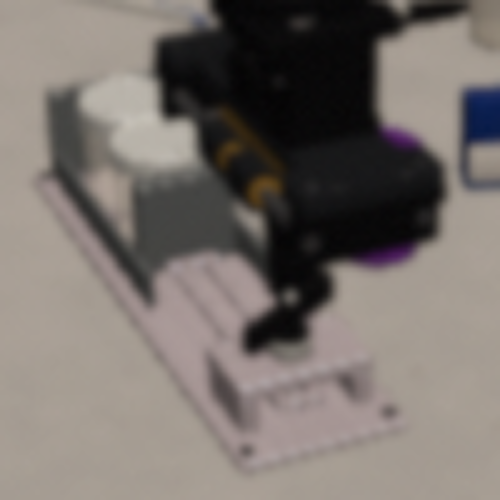

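The finger is pushing the wing with about 2.7 N. The wing at (280,325) has swung round, so I'll continue along the arc.

jog_arm(increments=[{"tx": -7,"ty": -6,"tz": -1,"wx": 0,"wy": 0,"wz": 0,"gripper": 0},{"tx": -12,"ty": -14,"tz": -1,"wx": 0,"wy": 0,"wz": 0,"gripper": 0},{"tx": -14,"ty": -22,"tz": -1,"wx": 0,"wy": 0,"wz": 0,"gripper": 0},{"tx": -14,"ty": -31,"tz": -1,"wx": 0,"wy": 0,"wz": 0,"gripper": 0},{"tx": -11,"ty": -40,"tz": -1,"wx": 0,"wy": 0,"wz": 0,"gripper": 0}])

```text
time: 7.8
position: [0.5152, 0.1013, 0.0485]
tool_rot: [0.049, 3.139, 0.0]
ft_force: [0.4, 2.6, -0.6]
grip_width: 0.007
grip_force: 0.8
```

Run:
```python
from h import *
arc((-2.35,-3.55))
```

```text
t 7.8 rack mm [-145.9  -27.2   48.5] F rack [ 2.7 -0.3 -0.6] tool y vs rack x [0.002 1.    0.   ] grip 0.01
now angle -2.101 rad mm 31.5
-2.35 [ 5.9 -5.2  0.5]
-2.65 [ 13.  -10.5   0.5]
-2.95 [ 21.5 -13.6   0.4]
-3.25 [ 30.4 -13.9   0.4]
-3.55 [ 39.1 -11.7   0.4]
```

jog_arm(increments=[{"tx": 6,"ty": -5,"tz": 0.5,"wx": 0,"wy": 0,"wz": 0,"gripper": 0},{"tx": 13,"ty": -10.5,"tz": 0.5,"wx": 0,"wy": 0,"wz": 0,"gripper": 0},{"tx": 21.5,"ty": -13.5,"tz": 0.5,"wx": 0,"wy": 0,"wz": 0,"gripper": 0},{"tx": 30.5,"ty": -14,"tz": 0.5,"wx": 0,"wy": 0,"wz": 0,"gripper": 0},{"tx": 39,"ty": -11.5,"tz": 0.5,"wx": 0,"wy": 0,"wz": 0,"gripper": 0}])

```text
time: 8.22
position: [0.4736, 0.0909, 0.0476]
tool_rot: [-0.05, -3.141, 0.001]
ft_force: [1.5, -0.9, -0.5]
grip_width: 0.009
grip_force: 0.8
```

Run:
```python
from h import *
arc((-3.85,-5.05))
```

```text
t 8.22 rack mm [-157.5   14.1   47.6] F rack [-0.9 -1.6 -0.5] tool y vs rack x [ 0.003  1.    -0.001] grip 0.01
now angle 2.669 rad mm 30.9
-3.85 [ 5.5  4.7 -0.4]
-4.15 [11.3 11.5 -0.4]
-4.45 [15.  19.7 -0.4]
-4.75 [16.  28.6 -0.4]
-5.05 [14.3 37.4 -0.4]
```

jog_arm(increments=[{"tx": 5.5,"ty": 4.5,"tz": 0,"wx": 0,"wy": 0,"wz": 0,"gripper": 0},{"tx": 11.5,"ty": 11.5,"tz": 0,"wx": 0,"wy": 0,"wz": 0,"gripper": 0},{"tx": 15,"ty": 19.5,"tz": 0,"wx": 0,"wy": 0,"wz": 0,"gripper": 0},{"tx": 16,"ty": 28.5,"tz": 0,"wx": 0,"wy": 0,"wz": 0,"gripper": 0},{"tx": 14.5,"ty": 37,"tz": 0,"wx": 0,"wy": 0,"wz": 0,"gripper": 0}])

```text
time: 8.63
position: [0.46, 0.1306, 0.0471]
tool_rot: [-0.047, -3.139, 0.001]
ft_force: [-1.0, -1.4, -0.8]
grip_width: 0.005
grip_force: 0.8
```

Run:
```python
from h import *
arc((-5.2,-5.8))
```

```text
t 8.63 rack mm [-118.3   28.8   47.1] F rack [-1.4  1.  -0.8] tool y vs rack x [ 0.001  1.    -0.001] grip 0.01
now angle 1.186 rad mm 31.1
-5.2 [-2.3  2.4 -0.9]
-5.35 [-4.7  6.2 -0.9]
-5.5 [-7.7  9.6 -0.9]
-5.65 [-11.1  12.5  -0.9]
-5.8 [-14.9  14.9  -0.9]
```

jog_arm(increments=[{"tx": -2.5,"ty": 2.5,"tz": -0.5,"wx": 0,"wy": 0,"wz": 0,"gripper": 0},{"tx": -4.5,"ty": 6,"tz": -0.5,"wx": 0,"wy": 0,"wz": 0,"gripper": 0},{"tx": -7.5,"ty": 9.5,"tz": -0.5,"wx": 0,"wy": 0,"wz": 0,"gripper": 0},{"tx": -11,"ty": 12.5,"tz": -0.5,"wx": 0,"wy": 0,"wz": 0,"gripper": 0},{"tx": -15,"ty": 15,"tz": -0.5,"wx": 0,"wy": 0,"wz": 0,"gripper": 0}])

```text
time: 9.05
position: [0.4769, 0.1443, 0.0479]
tool_rot: [-0.049, -3.14, 0.0]
ft_force: [-2.6, -1.3, 0.2]
grip_width: 0.003
grip_force: 1.2
```

Run:
```python
from h import *
arc((-5.95,-6.55))
```

```text
t 9.05 rack mm [-104.1   12.3   47.9] F rack [-1.4  2.5  0.2] tool y vs rack x [ 0.002  1.    -0.   ] grip 0.0
now angle 0.445 rad mm 28.7
-5.95 [-2.5  2.4 -0.1]
-6.1 [-6.9  3.6 -0.1]
-6.25 [-11.3   4.1  -0.1]
-6.4 [-15.8   3.9  -0.1]
-6.55 [-20.2   3.1  -0.1]
```

jog_arm(increments=[{"tx": -2.5,"ty": 2.5,"tz": 0,"wx": 0,"wy": 0,"wz": 0,"gripper": 0},{"tx": -7,"ty": 3.5,"tz": 0,"wx": 0,"wy": 0,"wz": 0,"gripper": 0},{"tx": -11.5,"ty": 4,"tz": 0,"wx": 0,"wy": 0,"wz": 0,"gripper": 0},{"tx": -16,"ty": 4,"tz": 0,"wx": 0,"wy": 0,"wz": 0,"gripper": 0},{"tx": -20,"ty": 3,"tz": 0,"wx": 0,"wy": 0,"wz": 0,"gripper": 0}])

```text
time: 9.47
position: [0.4943, 0.1476, 0.0475]
tool_rot: [-0.048, -3.135, -0.001]
ft_force: [-14.2, 4.2, 6.2]
grip_width: 0.005
grip_force: 6.6
```

Run:
```python
from h import *
arc((-6.65,-7.05))
```

```text
t 9.47 rack mm [-100.3   -4.9   47.5] F rack [ 3.8 14.3  6.2] tool y vs rack x [0.001 1.    0.001] grip 0.0
now angle -0.165 rad mm 30.1
-6.65 [-5.8 -1.7 -0.6]
-6.75 [-8.6 -2.9 -0.6]
-6.85 [-11.2  -4.4  -0.6]
-6.95 [-13.6  -6.1  -0.6]
-7.05 [-15.9  -8.1  -0.6]
```

Force has risen to 15 N, probably the hard stop. A small extra push will confirm it.

jog_arm(increments=[{"tx": -1,"ty": 0,"tz": 0,"wx": 0,"wy": 0,"wz": 0,"gripper": 0},{"tx": -2,"ty": 0,"tz": 0,"wx": 0,"wy": 0,"wz": 0,"gripper": 0},{"tx": -3,"ty": -0.5,"tz": 0,"wx": 0,"wy": 0,"wz": 0,"gripper": 0},{"tx": -4,"ty": -1,"tz": 0,"wx": 0,"wy": 0,"wz": 0,"gripper": 0},{"tx": -4,"ty": -1,"tz": 0,"wx": 0,"wy": 0,"wz": 0,"gripper": 0}])

```text
time: 9.88
position: [0.4946, 0.1478, 0.0471]
tool_rot: [-0.046, -3.128, -0.002]
ft_force: [-15.4, 4.1, 9.3]
grip_width: 0.007
grip_force: 7.5
```

Run:
```python
from h import *
arc((-6.65,-7.05))
```

```text
t 9.88 rack mm [-100.1   -5.3   47.1] F rack [ 3.7 15.5  9.3] tool y vs rack x [-0.     1.     0.001] grip 0.01
now angle -0.175 rad mm 30.3
-6.65 [-5.5 -1.9 -1. ]
-6.75 [-8.2 -3.1 -1. ]
-6.85 [-10.8  -4.6  -1.1]
-6.95 [-13.3  -6.3  -1.1]
-7.05 [-15.5  -8.3  -1.1]
```

It has stalled at the hard stop. Backing away and lifting.

jog_arm(increments=[{"tx": 8,"ty": 1,"tz": 0,"wx": 0,"wy": 0,"wz": 0,"gripper": 0},{"tx": 20,"ty": 1,"tz": 0,"wx": 0,"wy": 0,"wz": 0,"gripper": 0},{"tx": 24,"ty": 2,"tz": -15,"wx": 0,"wy": 0,"wz": 0,"gripper": 0},{"tx": 24,"ty": 5,"tz": -50,"wx": 0,"wy": 0,"wz": 0,"gripper": 0},{"tx": 24,"ty": 5,"tz": -90,"wx": 0,"wy": 0,"wz": 0,"gripper": 0}])

```text
time: 10.3
position: [0.4763, 0.1511, 0.1377]
tool_rot: [-0.048, -3.14, 0.002]
ft_force: [0.7, 1.6, -0.3]
grip_width: 0.005
grip_force: 0.0
```

jog_arm(increments=[{"tx": 0,"ty": 30,"tz": -35,"wx": 0,"wy": 0,"wz": 0,"gripper": 0},{"tx": 15,"ty": 65,"tz": -50,"wx": 0,"wy": 0,"wz": 0,"gripper": 0},{"tx": 30,"ty": 100,"tz": -50,"wx": 0,"wy": 0,"wz": 0,"gripper": 0},{"tx": 45,"ty": 138,"tz": -50,"wx": 0,"wy": 0,"wz": 0,"gripper": 0},{"tx": 60,"ty": 175,"tz": -50,"wx": 0,"wy": 0,"wz": 0,"gripper": 0}])

```text
time: 10.72
position: [0.4233, 0.3304, 0.1898]
tool_rot: [0.05, 3.137, 0.006]
ft_force: [-0.3, -0.1, 0.9]
grip_width: 0.003
grip_force: 0.0
```

jog_arm(increments=[{"tx": 15,"ty": 35,"tz": 0,"wx": 0,"wy": 0,"wz": 0,"gripper": 0},{"tx": 30,"ty": 70,"tz": 0,"wx": 0,"wy": 0,"wz": 0,"gripper": 0},{"tx": 45,"ty": 105,"tz": 0,"wx": 0,"wy": 0,"wz": 0,"gripper": 0},{"tx": 60,"ty": 140,"tz": 0,"wx": 0,"wy": 0,"wz": 0,"gripper": 0},{"tx": 70,"ty": 160,"tz": 0,"wx": 0,"wy": 0,"wz": 0,"gripper": 0}])

```text
time: 11.13
position: [0.3554, 0.4952, 0.1886]
tool_rot: [0.042, 3.141, 0.007]
ft_force: [-0.4, -0.3, 0.5]
grip_width: 0.01
grip_force: 0.0
```

Run:
```python
from h import *
st();d=img('top');a=d['color'][180:230,158:274]
e=img('scene');b=e['color'][130:250,160:360]
A=cv2.resize(a,None,fx=6.8,fy=6.8,interpolation=cv2.INTER_CUBIC);B=cv2.resize(b,None,fx=2,fy=2,interpolation=cv2.INTER_CUBIC)
out=np.zeros((A.shape[0]+B.shape[0],A.shape[1],3),np.uint8);out[:A.shape[0]]=A;out[A.shape[0]:,:B.shape[1]]=B
cv2.imwrite('pics/c6.png',out)
```

```text
t 11.13 rack mm [243.1 144.1 188.6] F rack [-0.3  0.4  0.5] tool y vs rack x [-0.002  1.     0.005] grip 0.01
```

View pics/c6.png

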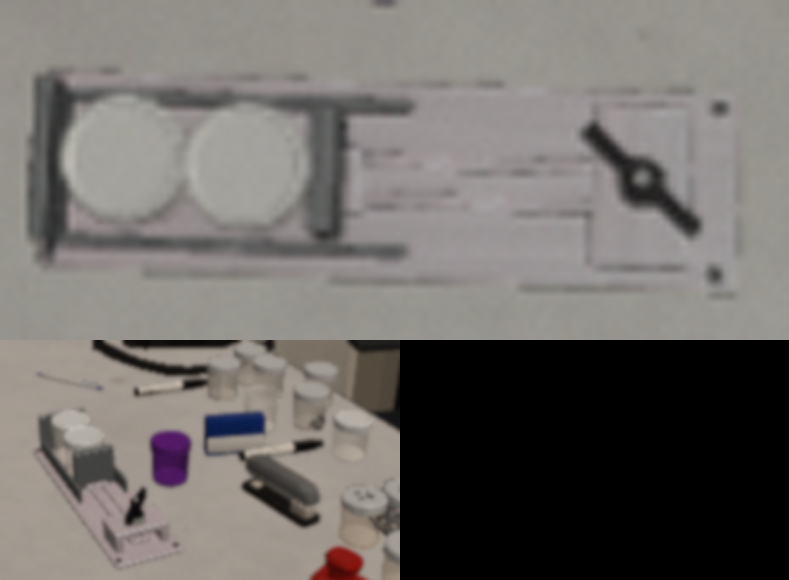

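The fence sits against cup_b at (308,170) and the two lids touch at (186,160). The wings have gone a full turn plus about 0.33 rad, which fits the stop at 7.0. The bystanders have not moved. Handing in.

```bash
python3 -c "
from h import *
print(ctrl.close_job())"
```

```text
the job is handed in; nothing more can be done
None
```

The job is handed in: the fence is pushed to its stop with both cups snug, and the wing screw is turned clockwise about 6.6 rad until it stalled at what I take to be its hard stop. I did not get a verdict back from the judge.

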